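Lock the bayonet ring of the larger display capsule

ROBOT

A 6-joint arm with a two-finger parallel gripper is mounted at the origin on a cart in front of the work surface, level with it; the furniture and walls round the work are solid. World frame = base frame: x ahead of the robot, y to its left, z up, the work surface at z = 0. Lengths are in mm, angles in rad, forces in N, time in s.
With the tool pointing down it reaches from about 300 to 775 mm from the base axis. Payload 14.6 kg.
Tool frame: the origin (TCP) lies at the very end of the fingers, on their centre line; the grasp point (between the pads) lies 19 mm behind it; z points along the fingers, y is the direction in which the jaws open and shut (so a half turn about z gives the same grasp; the last joint's range is limited). The gripper opens to 94 mm and grips with 3 to 60 N. Pads are 16 mm wide; open, the fingers measure 119 mm over their backs; the gripper's body (75 mm by 177 mm) begins 78 mm behind the grasp point.
Start: joints at [-1.312, 0.3, 1.521, -0, 1.321, -0.067], TCP at [176.03, -521.059, 205.446] pointing down, gripper open.
Joint ranges: [-3.03, 3.03], [-0.79, 2.21], [0.23, 2.52], [-1.04, 4.18], [0, 3.07], [-2.55, 2.55]. Speed limits (rad/s): [2.22, 2.22, 2.57, 3.14, 3.14, 3.14].

INTERFACE

Orientations are given as [roll, pitch, yaw] about the fixed x, y, z axes, in that order (R = Rz(yaw) Ry(pitch) Rx(roll)).
In Python, from cell import manip gives the robot as it stands.
- The arm moves only by the shell command python3 -m inch 'ROWS' [FORCE]. ROWS is a JSON object of lists of equal length, an entry for each row: "grip": the opening, from -1 (shut) to 1 (fully open), so that 0 is half open; "travel": the shift along the world's x, y, z in cm, a list of three; "turn": the turn, a rotation vector about the world's x, y, z in degrees, a list of three. A call has 1 to 10 rows; each row is the pose to reach, as a shift and turn from the pose measured when the call began; what a row does not reach only later rows make up. A row lasts 1/8 s, in which the tool goes at most 62.5 mm and 10.7 degrees, less where a joint would pass 70% of its speed; a pose out of reach is approached as far as the arm can. A call with a gripper value outside its range is refused whole. The fingers move at their own pace and stop on an object; FORCE is the grip in N (left out, the last holds). Time passes only in rows, so rows that repeat a pose let the fingers close. It gives the time, the measured TCP pose, the force and the opening at its end, in the units of the state.
- manip.read_state(): the state, without advancing time (a new reading comes with each control period).
- manip.camera(name): name is "side" or "top" or "wrist"; returns (picture, depth): 420x560x3 uint8, red, green, blue; 420x560 float32, mm along the optical axis (not along the pixel's ray), 0 where there is no reading.
- manip.calibration(name): a dict with "fx", "fy", "cx", "cy" (pixels), "world_from_camera" (4x4, takes a point from camera to world coordinates). Camera axes: x right, y up, looking along -z (the intrinsics and any distortion apply to the point x, -y, -z); pixel columns grow to the right and rows downward; lengths in mm; the calibration is good to about 2 mm. A picture is of the moment at which its call begins: read the wrist's pose just before it. calibration takes no time and is no camera call; for the wrist camera it gives the pose at the moment of the call.
- manip.sign_off(): hands the job in, once; it reports no verdict.
Trained networks look in the newest picture that a camera, given by its name, has taken for a name from the list of things; names that differ only in an ending like _2 or _b are one class to them, and where a whole thing is asked for, a point or a joint stands for the part that bears it (a point fixed in the world has none). Each returns a list of dicts, best first, with "p" (0 to 1); they miss things now and then, are a little off and sometimes report something else, mostly with a low value. They report only what shows in the picture. A call takes as long as a camera call.
- manip.look_for(camera, label): "bbox" ([left, top, right, bottom] in pixels, round what is visible of it).
The state is a dict: "clock": time; "joints": joint angles; "qd": joint speeds; "effort": joint torques, N m; "eef_pos": TCP position; "eef_rot": TCP orientation; "wrist_force": force on the tool from outside, world axes, zero at the start; "moment": the same for the moment, N m; "finger_gap": finger opening in mm.
Only numpy, scipy, OpenCV 4.12 (cv2) and the standard library are available. Lean on these libraries where they do the work, as an engineer would, in place of code of your own. Each camera call takes 0.05 s, during which the arm holds its last target.

TASK

Two round display capsules with a stone inside stand on the stall table, each closed by a steel bayonet ring that is still unlocked. Lock the larger capsule for the customers: twist its ring clockwise (seen from above), about a quarter turn, until it clicks home against its stop, then let go. Do not turn the ring of the smaller capsule.

Things in the scene. Friction and masses are not known exactly. Their poses are not given: they have to be found in the camera images.
- large_top (a point): Centre of the top face of the larger capsule's ring; z up, turns with the ring, a black pointer on the rim at its -y side. Ring: knurled steel cylinder with a clear window, 54 mm across, 26 mm high (56 to 82 mm above the table), grippable across any diameter. Below it a clear barrel 43 mm across with a red stone, on a wooden plinth 90 mm across, 22 mm high, fixed to the table.
- large_ring (a joint): Angle of that ring about its upright axis, rad, growing clockwise seen from above: 0 unlocked (pointer over a brass dot on the plinth), 1.571 locked at a hard stop (pointer over a brass bar). Starts at 0.12 to 0.35. Turns with 0.01 N m, up to 0.1 over a hump at 1.15 to 1.36; past 1.38 a spring pulls it to the stop (the click) and holds it; let go on the hump it springs back. It stays at its height.
- small_top (a point): Centre of the top face of the smaller capsule's ring, 62 mm above the table; z up. A capsule of the same build, also fixed: plinth 68 mm across and 18 mm high, ring 38 mm across and 20 mm high. To be left alone.
- small_ring (a joint): Angle of the smaller capsule's ring, same meaning; starts at 0.12 to 0.35 and must not be turned.

How it is judged (in metres and radians):
At the end, for the whole second after the job is handed in: The larger capsule's ring stands locked, within about 7 degrees of its stop (above 1.45 rad), and at rest; the smaller capsule's ring is still unlocked (below 0.5 rad) (value of joint large_ring above 1.45 rad and velocity of joint large_ring below 0.05 rad/s and value of joint small_ring below 0.5 rad); the robot touches nothing.
It fails at once if the smaller capsule's ring is turned towards locked (beyond 0.5 rad) (value of joint small_ring above 0.5 rad).
It also fails if it takes over 32 s, if anything falls off the work surface, if the arm or the gripper's body presses on something with over 40 N, if the wrist force passes 120 N, or if a joint passes its speed limit or range.

## Working session

There is one attempt and no reset: what is moved stays moved. The work goes in short steps, Python scripts to look and compute and a shell command to move; the robot and the scene stay as the last step left them, time stands still between calls to the robot, and variables do not carry over. Pictures are saved under pics/ and viewed, and the job is handed in when it is done.

```bash
mkdir -p pics
cat > h.py <<'E'
import numpy as np, cv2
from cell import manip
def snap(c,name):
    im,d=manip.camera(c); cv2.imwrite(f'pics/{name}.png',im[:,:,::-1]); return im,d
def ray(cal,u,v):
    M=np.array(cal['world_from_camera']); x=(u-cal['cx'])/cal['fx']; y=(v-cal['cy'])/cal['fy']
    return M[:3,3], M[:3,:3]@np.array([x,-y,-1])
def at_z(cal,u,v,z):
    o,d=ray(cal,u,v); return o+d*(z-o[2])/d[2]
def proj(cal,p):
    M=np.linalg.inv(np.array(cal['world_from_camera'])); q=M[:3,:3]@np.array(p)+M[:3,3]
    return cal['cx']+cal['fx']*q[0]/-q[2], cal['cy']-cal['fy']*q[1]/-q[2]
E
python3 - <<'E'
from h import *
np.set_printoptions(precision=3,suppress=True)
s=manip.read_state();print(s)
for c in ['top','side']:
    im,d=snap(c,c+'0'); cal=manip.calibration(c); print(c,{k:v for k,v in cal.items()})
    for l in ['large_top','small_top']:
        r=manip.look_for(c,l)
        for q in r[:2]:
            b=q['bbox'];u=(b[0]+b[2])/2;v=(b[1]+b[3])/2
            print(l,q['p'],np.round(b,1),at_z(cal,u,v,82 if l[0]=='l' else 62))
E
```

```text
{'clock': 0.0, 'joints': array([-1.312,  0.3  ,  1.522,  0.   ,  1.321, -0.067]), 'qd': array([ 0.   , -0.   ,  0.   , -0.001, -0.001, -0.   ]), 'effort': array([ -0.002, -53.182, -35.273,   0.071,   0.024,  -0.   ]), 'eef_pos': array([ 175.984, -520.81 ,  204.881]), 'eef_rot': array([-3.14 , -0.   ,  0.326]), 'wrist_force': array([-0.783, -0.95 , -0.086]), 'moment': array([-0.019,  0.047, -0.005]), 'finger_gap': 93.6263531604496}
top {'fx': 496.51206914486403, 'fy': 496.51206914486403, 'cx': 283.53418173617337, 'cy': 215.15428319902904, 'world_from_camera': array([[  0.016,   0.996,  -0.085, 437.219],
       [ -1.   ,   0.015,  -0.012, 229.222],
       [ -0.011,   0.085,   0.996, 937.906],
       [  0.   ,   0.   ,   0.   ,   1.   ]])}
large_top 0.56 [227.8 186.7 257.7 217.4] [531.639 310.782  82.   ]
small_top 0.67 [348.9 229.6 371.1 251.5] [468.811 104.572  62.   ]
side {'fx': 450.54582240080805, 'fy': 450.54582240080805, 'cx': 277.575320196867, 'cy': 208.29451300582468, 'world_from_camera': array([[ -0.999,   0.016,  -0.043, 482.626],
       [ -0.044,  -0.619,   0.785, 911.096],
       [ -0.015,   0.786,   0.619, 614.441],
       [  0.   ,   0.   ,   0.   ,   1.   ]])}
large_top 0.95 [250.6 222.7 279.4 254.3] [538.335 322.271  82.   ]
small_top 0.75 [292.5 172.1 313.4 194.8] [471.079 123.636  62.   ]
```

View pics/top0.png

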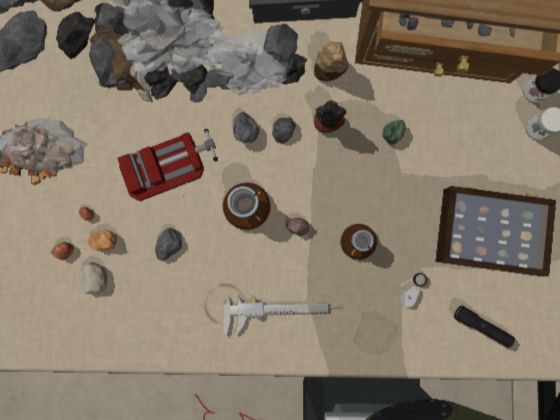

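View pics/side0.png

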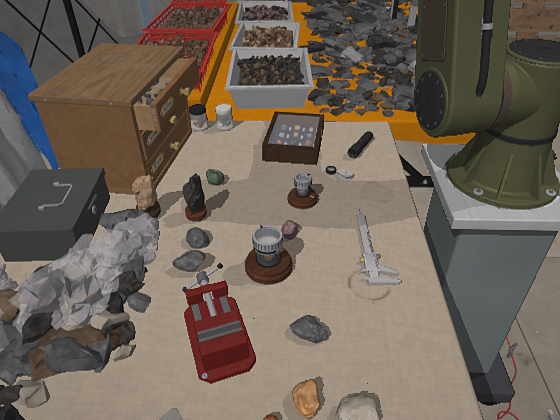

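Both detections match: large ring at about (243,202) in the top view and (265,238) in the side view, small ring at (362,240) and (303,183). Next I'll refine the centre using depth.

Run:
```python
from h import *
np.set_printoptions(precision=1,suppress=True)
res=[]
for c,b in [('top',(205,165,290,245)),('side',(235,210,310,290))]:
    im,d=snap(c,c+'1'); cal=manip.calibration(c)
    x0,y0,x1,y1=b
    cv2.imwrite(f'pics/{c}1z.png',cv2.resize(im[y0:y1,x0:x1,::-1],None,fx=7,fy=7,interpolation=cv2.INTER_CUBIC))
    P=[]
    for v in range(y0,y1):
        for u in range(x0,x1):
            if d[v,u]>0:
                o,r=ray(cal,u,v); P.append(o+r*d[v,u])
    P=np.array(P); print(c,len(P))
    for lo,hi in [(76,90),(12,30)]:
        m=P[(P[:,2]>lo)&(P[:,2]<hi)&(np.hypot(P[:,0]-534,P[:,1]-309)<60)]
        if len(m)<5: print('few',len(m)); continue
        (cx,cy),rad=cv2.minEnclosingCircle(m[:,:2].astype(np.float32))
        print(lo,hi,len(m),'med z',np.median(m[:,2]),'mean',m.mean(0),'circ',cx,cy,rad)
```

```text
top 6777
76 90 722 med z 79.14098240966052 mean [532.2 311.2  79.5] circ 532.346923828125 311.31201171875 27.718591690063477
12 30 928 med z 21.454097350102586 mean [525.8 305.5  20.4] circ 532.3919677734375 311.3298034667969 44.63587951660156
side 5972
76 90 556 med z 79.75395056022802 mean [535.6 313.9  80.2] circ 534.8248291015625 313.5298156738281 28.17718505859375
12 30 941 med z 22.71515711948325 mean [533.8 330.7  21.4] circ 535.1222534179688 314.6600036621094 45.02736282348633
```

Run:
```python
import cv2,numpy as np
a=cv2.imread('pics/top1z.png');b=cv2.imread('pics/side1z.png');print(a.shape,b.shape)
```

```text
(560, 595, 3) (560, 525, 3)
```

View pics/top1z.png

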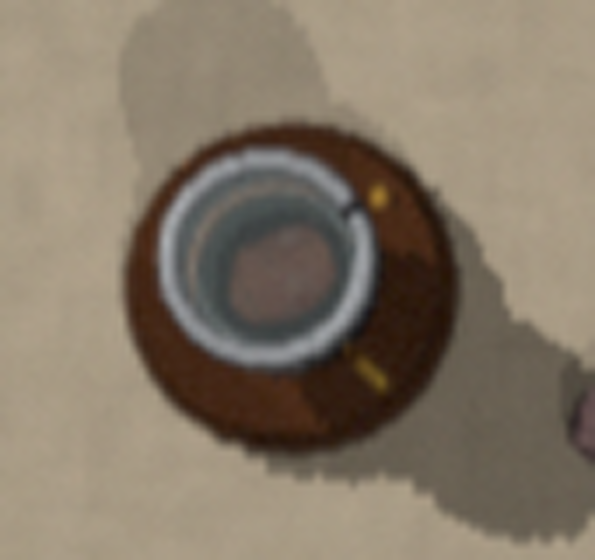

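View pics/side1z.png

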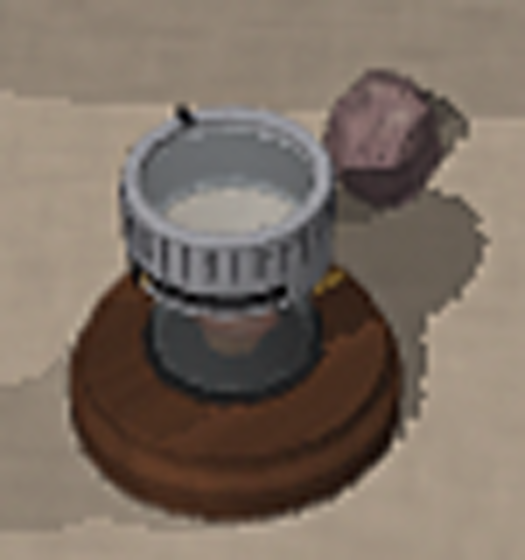

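The ring centre is about (533.5, 312.4): the top and side views agree within 2 mm, and the radii and heights match the given sizes. In the top zoom the pointer is at (350,208) and the brass dot at (380,195). Locking needs about 75° clockwise. I'll turn the tool +100° on the way so joint 6 has room for the twist.

```bash
python3 -m inch '{"grip":[1,1,1,1,1,1,1,1,1,1],"travel":[[1.5,3.5,0],[3.9,9.0,0],[6.3,14.6,0],[8.7,20.2,0],[11.1,25.8,0],[13.5,31.4,0],[15.9,37,0],[18.3,42.6,0],[20.7,48.2,0],[23.1,53.8,0]],"turn":[[0,0,10],[0,0,20],[0,0,30],[0,0,40],[0,0,50],[0,0,60],[0,0,70],[0,0,80],[0,0,90],[0,0,100]]}' 30
```

```text
clock: 1.65
eef_pos: [407.5, 19.0, 205.7]
eef_rot: [3.141, 0.001, 2.077]
wrist_force: [0.3, -1.0, 0.7]
finger_gap: 93.9
```

Remaining: (126, 293.4) mm.

```bash
python3 -m inch '{"grip":[1,1,1,1,1,1,1],"travel":[[2.4,5.5,0],[4.8,11,0],[7.2,16.6,0],[9.6,22.2,0],[11.6,27,0],[12.6,29.3,0],[12.6,29.3,0]],"turn":[[0,0,0],[0,0,0],[0,0,0],[0,0,0],[0,0,0],[0,0,0],[0,0,0]]}'
python3 - <<'E'
from h import *
np.set_printoptions(precision=1,suppress=True)
s=manip.read_state();print(s['eef_pos'],s['eef_rot'],s['joints'])
cal=manip.calibration('wrist');im,d=snap('wrist','w1')
print(np.array(cal['world_from_camera']))
print(manip.look_for('wrist','large_top'))
H,W=d.shape;v,u=np.mgrid[0:H:2,0:W:2];M=np.array(cal['world_from_camera'])
dd=d[::2,::2];C=np.stack([(u-cal['cx'])/cal['fx']*dd,-(v-cal['cy'])/cal['fy']*dd,-dd],-1)[dd>0]
P=C@M[:3,:3].T+M[:3,3]
for lo,hi in [(76,90),(15,28)]:
    m=P[(P[:,2]>lo)&(P[:,2]<hi)&(np.hypot(P[:,0]-533,P[:,1]-312)<55)]
    print(len(m),m.mean(0) if len(m) else '',cv2.minEnclosingCircle(m[:,:2].astype(np.float32)) if len(m) else '')
for p in [(533.5,312.4,82)]: print(proj(cal,p))
E
```

```text
clock: 2.52
eef_pos: [533.4, 313.2, 204.9]
eef_rot: [-3.141, 0.001, 2.079]
wrist_force: [0.4, -0.0, -0.1]
finger_gap: 93.8
[533.4 313.2 204.9] [-3.1  0.   2.1] [ 0.5  0.5  1.3 -0.   1.4 -0. ]
[[  0.9  -0.5  -0.1 499.5]
 [  0.5   0.8   0.2 374.9]
 [ -0.   -0.2   1.  382.3]
 [  0.    0.    0.    1. ]]
[]
359 [534.1 312.5  78. ] ((534.0839233398438, 311.6557922363281), 27.333967208862305)
321 [525.6 326.7  20.1] ((534.2003173828125, 311.9556579589844), 40.858245849609375)
(np.float64(281.1922589085073), np.float64(207.76086916859555))
```

View pics/w1.png

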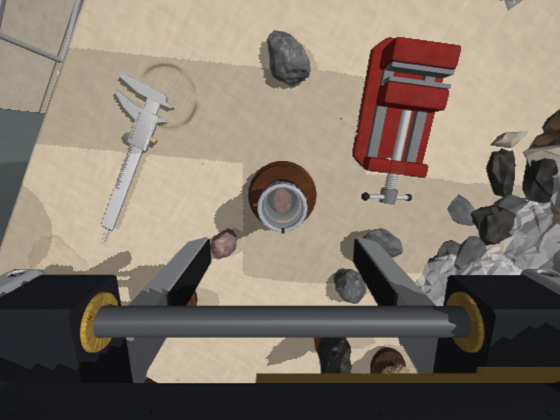

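The wrist view puts the ring at (282,205), which is (534, 312), so the tool is within about 1 mm of it. The stone at (223,243) is about 98 mm away, clear of the fingers. I'll descend and close.

```bash
python3 -m inch '{"grip":[1,1,1,1,1,1],"travel":[[0,-0.1,-4],[0,-0.1,-8],[0,-0.1,-12],[0,-0.1,-14],[0,-0.1,-15.2],[0,-0.1,-15.2]],"turn":[[0,0,0],[0,0,0],[0,0,0],[0,0,0],[0,0,0],[0,0,0]]}' 30
```

```text
clock: 3.38
eef_pos: [533.5, 310.4, 53.8]
eef_rot: [3.141, 0.001, 2.077]
wrist_force: [-1.0, -0.5, 0.9]
finger_gap: 93.9
```

```bash
python3 -m inch '{"grip":[-0.1,-0.3,-0.3,-0.3,-0.3,-0.3,-0.3,-0.3],"travel":[[0,0.1,0],[0,0.1,0],[0,0.1,0],[0,0.1,0],[0,0.1,0],[0,0.1,0],[0,0.1,0],[0,0.1,0]],"turn":[[0,0,0],[0,0,0],[0,0,0],[0,0,0],[0,0,0],[0,0,0],[0,0,0],[0,0,0]]}' 25
python3 - <<'E'
from h import *
s=manip.read_state();print(s['eef_pos'],s['wrist_force'],s['moment'],s['joints'])
E
```

```text
clock: 4.38
eef_pos: [534.3, 311.9, 54.2]
eef_rot: [3.139, 0.001, 2.077]
wrist_force: [5.9, 3.8, -3.1]
finger_gap: 53.7
[534.25979588 311.87249379  54.18910407] [ 5.87671194  3.83466169 -3.07650445] [ 0.47761465 -0.92528776  0.0471537 ] [ 4.69453964e-01  6.03060752e-01  1.45522721e+00 -6.95675579e-04
  1.08054354e+00 -3.61980159e-02]
```

Gripped: the gap is 53.7 mm against the 54 mm ring. Now the clockwise twist.

```bash
python3 -m inch '{"grip":[-0.3,-0.3,-0.3,-0.3,-0.3,-0.3,-0.3,-0.3,-0.3,-0.3],"travel":[[0,0,0],[0,0,0],[0,0,0],[0,0,0],[0,0,0],[0,0,0],[0,0,0],[0,0,0],[0,0,0],[0,0,0]],"turn":[[0,0,-5],[0,0,-10],[0,0,-15],[0,0,-20],[0,0,-25],[0,0,-30],[0,0,-35],[0,0,-40],[0,0,-45],[0,0,-50]]}' 30
python3 - <<'E'
from h import *
s=manip.read_state();print(s['eef_pos'],s['wrist_force'],s['moment'],s['joints'])
E
```

```text
clock: 5.62
eef_pos: [534.0, 311.9, 54.1]
eef_rot: [3.14, 0.001, 1.201]
wrist_force: [-2.1, 1.0, 1.2]
finger_gap: 53.7
[533.95013746 311.90962531  54.13732628] [-2.11174926  0.96522529  1.23715968] [ 0.0902075   0.53485437 -0.01922961] [ 0.47041801  0.6038521   1.45406611 -0.00245945  1.0831004   0.84111169]
```

```bash
python3 -m inch '{"grip":[-0.3,-0.3,-0.3,-0.3,-0.3,-0.3,-0.3,-0.3],"travel":[[0,0,0],[0,0,0],[0,0,0],[0,0,0],[0,0,0],[0,0,0],[0,0,0],[0,0,0]],"turn":[[0,0,-4],[0,0,-8],[0,0,-12],[0,0,-16],[0,0,-20],[0,0,-24],[0,0,-26],[0,0,-26]]}' 30
python3 - <<'E'
from h import *
s=manip.read_state();print(s['eef_pos'],s['wrist_force'],s['moment'],s['joints'])
im,d=snap('top','t2');im,d=snap('side','s2');im2,_=snap('wrist','w2')
E
python3 - <<'E'
import cv2
t=cv2.imread('pics/t2.png')[160:250,200:300];s=cv2.imread('pics/s2.png')[200:290,220:320]
cv2.imwrite('pics/c2.png',cv2.hconcat([cv2.resize(t,(400,360)),cv2.resize(s,(400,360))]))
E
```

```text
clock: 6.62
eef_pos: [533.8, 312.0, 54.1]
eef_rot: [3.14, 0.001, 0.748]
wrist_force: [-1.6, 0.6, 0.8]
finger_gap: 53.3
[533.82015872 311.9988025   54.13228792] [-1.57586288  0.6277611   0.77877899] [ 0.39069039  0.4693565  -0.01816017] [ 0.47055288  0.60438453  1.4532059  -0.0022269   1.08467294  1.29435954]
```

View pics/c2.png

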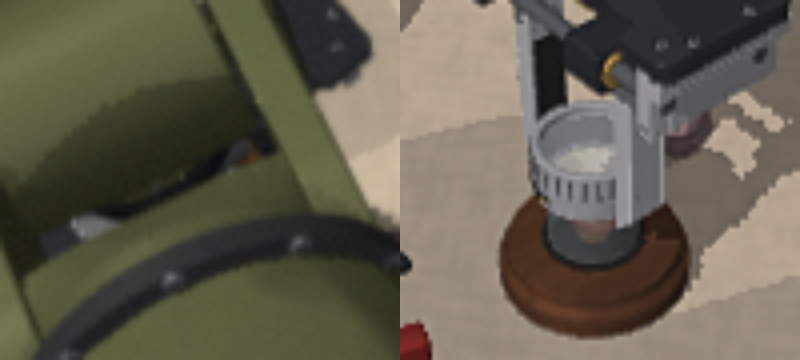

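View pics/w2.png

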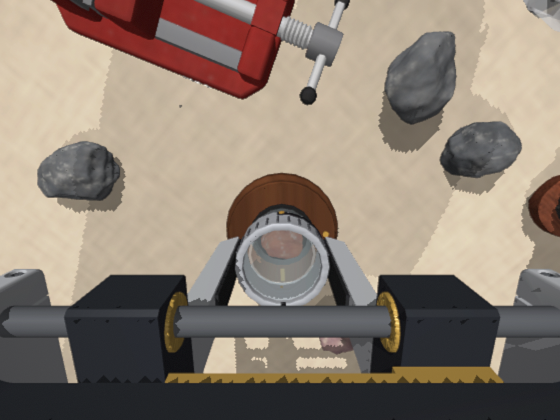

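The wrist view shows the pointer at (283,305) almost directly over the brass bar, which is seen through the window at (283,275). The turn so far is 76°. I'll turn a little further to feel for the stop.

```bash
python3 -m inch '{"grip":[-0.3,-0.3,-0.3,-0.3],"travel":[[0,0,0],[0,0,0],[0,0,0],[0,0,0]],"turn":[[0,0,-3],[0,0,-6],[0,0,-8],[0,0,-8]]}' 30
python3 - <<'E'
from h import *
s=manip.read_state();print(s['eef_pos'],s['eef_rot'],s['wrist_force'],s['moment'],s['finger_gap'])
snap('wrist','w3')
E
```

```text
clock: 7.28
eef_pos: [534.0, 312.1, 54.2]
eef_rot: [3.139, 0.001, 0.61]
wrist_force: [0.4, 1.4, 0.0]
finger_gap: 53.5
[533.9672602  312.08027595  54.24007577] [3.13948863e+00 7.46438785e-04 6.09872572e-01] [0.43302736 1.39818535 0.01682204] [ 0.24322183 -0.10213639  1.03685055] 53.454367884045396
```

View pics/w3.png

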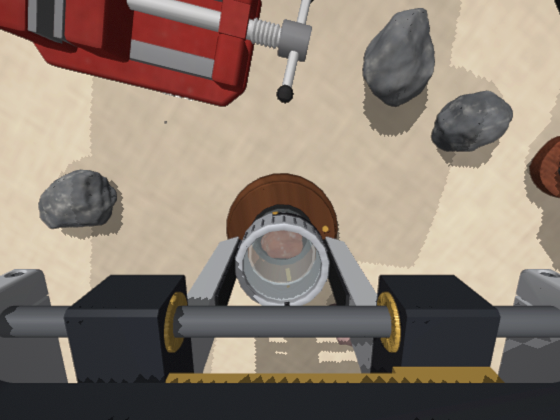

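The moment about z rose to 1.04 N m, far above the hump's 0.1, so the ring is at the hard stop. The picture still shows the pointer at (285,303) by the bar. I'll release and rise.

```bash
python3 -m inch '{"grip":[1,1,1,1,1,1,1,1],"travel":[[0,0,0],[0,0,0],[0,0,0],[0,0,0],[0,0,0],[0,0,0],[0,0,0],[0,0,0]],"turn":[[0,0,0],[0,0,0],[0,0,0],[0,0,0],[0,0,0],[0,0,0],[0,0,0],[0,0,0]]}'
```

```text
clock: 8.32
eef_pos: [534.0, 312.1, 54.2]
eef_rot: [3.14, 0.001, 0.61]
wrist_force: [0.2, -0.1, 0.1]
finger_gap: 93.9
```

```bash
python3 -m inch '{"grip":[1,1,1,1,1,1,1],"travel":[[0,0,3],[0,0,7],[0,0,11],[0,0,15],[-2,-5,17],[-5,-10,17],[-8,-15,17]],"turn":[[0,0,0],[0,0,0],[0,0,0],[0,0,0],[0,0,0],[0,0,0],[0,0,0]]}'
python3 -m inch '{"grip":[1,1,1,1,1,1],"travel":[[-2,-5,0],[-4,-10.5,0],[-6,-16,0],[-8,-21,0],[-9,-24,0],[-9,-24,0]],"turn":[[0,0,0],[0,0,0],[0,0,0],[0,0,0],[0,0,0],[0,0,0]]}'
python3 - <<'E'
from h import *
t,_=snap('top','t4');s,_=snap('side','s4')
a=cv2.resize(t[165:245,205:285],(400,400),interpolation=cv2.INTER_CUBIC);b=cv2.resize(s[160:240,260:340],(400,400),interpolation=cv2.INTER_CUBIC)
cv2.imwrite('pics/c4.png',cv2.hconcat([a,b])[:,:,::-1])
E
```

```text
clock: 9.2
eef_pos: [452.9, 160.7, 224.3]
eef_rot: [3.139, 0.0, 0.61]
wrist_force: [1.2, -0.4, 0.7]
finger_gap: 93.9
clock: 9.95
eef_pos: [362.4, -80.6, 224.6]
eef_rot: [3.139, -0.0, 0.607]
wrist_force: [-0.3, 0.7, -0.0]
finger_gap: 94.0
```

View pics/c4.png

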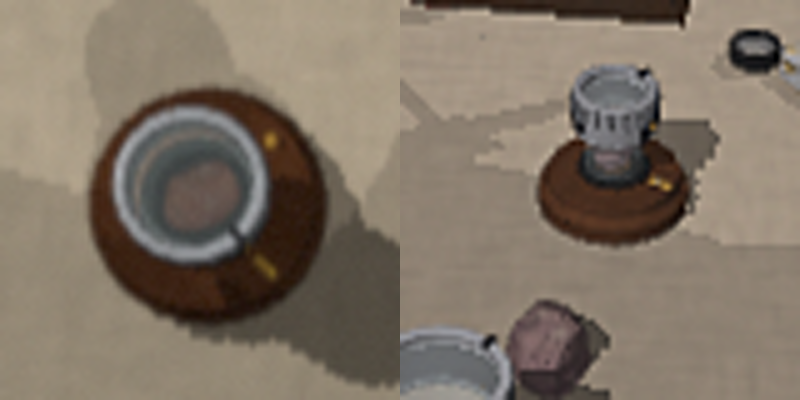

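View pics/t4.png

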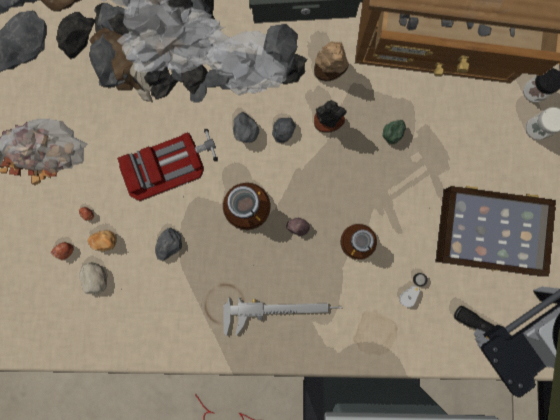

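The pointer at (237,233) in the zoom lies along the line of the brass bar at (263,268). The two angles are about 46° and 48°, so the ring is locked. The small ring's pointer is unchanged and the arm is clear.

```bash
python3 -c "
from cell import manip
s=manip.read_state();print(s['clock'],s['wrist_force']);print(manip.sign_off())"
```

```text
10.05 [-1.038288   -1.2263206  -0.52364091]
the job is handed in; nothing more can be done
None
```

The larger capsule's ring is locked and the job is handed in at 10.05 s; the sign-off gives no verdict. I gripped the ring across its diameter at 30 N and turned it clockwise 84° in all. Then I opened the gripper and moved the arm clear.

**Last checks:**
- **Stop reached:** the moment about the vertical rose to about 1.04 N m at the end of the turn, well above the 0.1 N m hump. That means the ring was against its hard stop.
- **Still locked after release:** in the top view the pointer is in line with the brass bar, within about 3° as read from the picture.
- **Smaller capsule:** I never touched it. Its ring looks the same in the top view before and after; I did not measure its angle.
- **Robot clear:** the tool is at 225 mm height, and the wrist force is about 1 to 2 N, the same as at the start.

The one miss was that the wrist-camera network did not find the larger ring, so I used depth for its position there. The top, side and wrist positions agreed to about 2 mm.

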